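# Seat the detector box in the corner fence

### The arm

A 6-joint arm with a two-finger parallel gripper is mounted at the origin on the work surface. World frame = base frame: x ahead of the robot, y to its left, z up, the work surface at z = 0. Lengths are in m, angles in degrees, forces in N, time in s.
With the tool pointing down it reaches from about 0.3 to 0.75 m from the base axis. Payload 8.5 kg.
Tool frame: the origin (TCP) lies at the very end of the fingers, on their centre line; the grasp point (between the pads) lies 19 mm behind it; z points along the fingers, y is the direction in which the jaws open and shut (so a half turn about z gives the same grasp; the last joint's range is limited). The gripper opens to 88 mm and grips with 3 to 60 N. Pads are 18 mm wide; open, the fingers measure 123 mm over their backs; the gripper's body (75 mm by 187 mm) begins 45 mm behind the grasp point.
Start: joints at [58.253, 21.807, 74.336, -0, 83.858, -12.336], TCP at [0.183, 0.519, 0.239] pointing down, gripper open.
Joint ranges: [-178.18, 178.18], [-50.72, 133.34], [12.68, 142.11], [-81.47, 261.47], [9.98, 163.14], [-165.26, 165.26]. Speed limits (degrees/s): [136.94, 136.94, 180, 180, 180, 180].

### API

Orientations are given as [roll, pitch, yaw] about the fixed x, y, z axes, in that order (R = Rz(yaw) Ry(pitch) Rx(roll)).
In Python, from bench import sense, get_image, camera_params, hand_in gives the robot as it stands.
- The arm moves only by the shell command python3 -m inch 'ROWS' [FORCE]. ROWS is JSON, a list of rows, each an object of numbers: "tx", "ty", "tz": the shift along the tool's x, y, z in m; "twist": the turn about the tool's z in rad; "fingers": the closure in counts, from 0 (fully open) to 255 (shut). A call has 1 to 12 rows; each row is the pose to reach, as a shift and turn from the pose measured when the call began, along the tool's axes at that moment; what a row does not reach only later rows make up. A row lasts 1/8 s, in which the tool goes at most 62.5 mm and 10.7 degrees, less where a joint would pass 70% of its speed; a pose out of reach is approached as far as the arm can. A call with a gripper value outside its range is refused whole. The fingers move at their own pace and stop on an object; FORCE is the grip in N (left out, the last holds). Time passes only in rows, so rows that repeat a pose let the fingers close. It gives the time, the measured TCP pose, the force and the opening at its end, in the units of the state.
- sense(): the state, without advancing time (a new reading comes with each control period).
- get_image(name): name is "scene" or "top" or "wrist"; returns (picture, depth): 400x640x3 uint8, blue, green, red; 400x640 float32, m along the optical axis (not along the pixel's ray), 0 where there is no reading.
- camera_params(name): a dict with "camera_matrix" (3x3 intrinsics, pixels), "D" ([k1, k2, p1, p2, k3] as OpenCV has them; the pictures are not rectified), "T" (4x4, takes a point from camera to world coordinates). Camera axes: x right, y up, looking along -z (the intrinsics and any distortion apply to the point x, -y, -z); pixel columns grow to the right and rows downward; lengths in m; the calibration is good to about 2 mm. A picture is of the moment at which its call begins: read the wrist's pose just before it. camera_params takes no time and is no camera call; for the wrist camera it gives the pose at the moment of the call.
- hand_in(): hands the job in, once; it reports no verdict.
The state is a dict: "clock": time; "joints": joint angles; "joint_velocities": joint speeds; "effort": joint torques, N m; "eef_pos": TCP position; "orientation": TCP orientation; "contact_force": force on the tool from outside, world axes, zero at the start; "ft_torque": the same for the moment, N m; "finger_gap": finger opening in m.
Only numpy, scipy, OpenCV 4.12 (cv2) and the standard library are available. Lean on these libraries where they do the work, as an engineer would, in place of code of your own. Each camera call takes 0.05 s, during which the arm holds its last target.

### The job

Push the detector box (the aluminium box with the round black cap and the brass socket on top, not the one with cooling fins) along the bench with the fingertips into the inner corner of the aluminium fence, so that one long side lies flush against the long rail and one end touches the short stop, then let go of it. It must only slide: do not lift it or tip it, and leave the finned box and everything else on the bench where they are.

Things in the scene. Friction and masses are not known exactly. Their poses are not given: they have to be found in the camera images.
- detector: Loose aluminium box, 60 (own x) by 90 (own y) by 50 mm high, 0.4 to 0.8 kg. On its lid: a round black cap (44 mm across, 8 mm high, towards own +y) and a brass socket (14 mm across, 10 mm high, towards own -y). Origin: centre of its underside. Starts 125 to 165 mm (centre to rail face) on the robot's side of the rail, its long side within 0.3 rad of parallel to it.
- fence: Fixed L of aluminium bars, 20 mm wide, 25 mm high. Origin: inner corner, at bench height. Own x points away from the robot, within 0.16 rad. Long rail: face at own x = 0, runs 420 mm along own -y, beyond the face (+x). Short stop: face at own y = 0, runs 120 mm along own -x, at +y of its face. Seated, the detector's origin is at own (-30, -45) mm, long side parallel to the rail.
- amplifier: Loose aluminium box of the same size as the detector (60 by 90 by 50 mm high) but with a row of seven cooling fins, 8 mm high, on its lid; stands beside the detector, on either side of it, at about the same distance from the rail, its near end at least 20 mm from the detector's. Leave it. Origin: centre of its underside.
- multimeter: Loose grey hand multimeter lying flat, 150 (own x) by 75 by 32 mm, left of the fence. Leave it. Origin: centre of its underside.
- pot: Loose round dark steel pot with a stub on its lid, 60 mm across, 62 mm high, beyond the stop (at the fence's +y side). Leave it. Origin: centre of its underside.
- screwdriver: Loose screwdriver lying beyond the long rail. Leave it.
- tape: Loose black ring, 90 mm across, 25 mm high, at the right. Leave it. Origin: centre of its underside.
- mug: Loose white mug, 80 mm across, 90 mm high, at the right. Leave it. Origin: centre of its underside.
- jar: Loose jar, 50 mm across, 60 mm high, on the right of the two boxes. Leave it. Origin: centre of its underside.
Mind the look-alikes: they are no part of the job. Leave any purple look-alike of the detector alone.

How it is judged (in metres and radians):
At the end, for the whole second after the job is handed in: The detector's long side is within 4 mm of the rail face and its end within 4 mm of the stop face, square to the fence within 0.06 rad, flat on the bench, at rest and released (x of detector in the frame of fence between -0.034 and -0.026 m and y of detector in the frame of fence between -0.049 and -0.041 m and angle between the x axis of detector and the x axis of fence, either way round below 0.06 rad and angle between detector's own z axis and vertical below 0.06 rad and height (world z) of detector below 0.005 m and linear speed of detector below 0.01 m/s); the robot touches nothing.
It fails at once if the detector was lifted more than 10 mm or tipped more than 0.2 rad (height (world z) of detector above 0.01 m or angle between detector's own z axis and vertical above 0.2 rad).
It fails at once if the finned box or another bystander was moved more than 15 mm (distance of any of amplifier, multimeter, pot, screwdriver, tape, mug, jar from where it was at the start of the episode above 0.015 m).
It also fails if it takes over 53 s, if anything falls off the work surface, if the arm or the gripper's body presses on something with over 40 N, if the wrist force passes 120 N, or if a joint passes its speed limit or range.

## Working session

There is one attempt and no reset: what is moved stays moved. The work goes in short steps, Python scripts to look and compute and a shell command to move; the robot and the scene stay as the last step left them, time stands still between calls to the robot, and variables do not carry over. Pictures are saved under pics/ and viewed, and the job is handed in when it is done.

```bash
ls; mkdir -p pics; python3 - <<'E'
from bench import *
import cv2,numpy as np
s=sense();print({k:np.round(v,3).tolist() for k,v in s.items()})
for n in("scene","top"):
    p,d=get_image(n);cv2.imwrite(f"pics/{n}0.png",p);np.save(f"pics/{n}0.npy",d)
    c=camera_params(n);print(n,np.round(c["camera_matrix"],2).tolist(),np.round(c["D"],4),np.round(c["T"],4).tolist())
E
```

```text
pics
{'clock': 0.0, 'joints': [58.254, 21.84, 74.383, 0.001, 83.857, -12.336], 'joint_velocities': [0.084, 0.004, -0.044, 0.142, 0.053, 0.094], 'effort': [-0.001, -43.794, -22.456, 0.071, 0.035, -0.0], 'eef_pos': [0.183, 0.519, 0.238], 'orientation': [-179.922, -0.018, 160.589], 'contact_force': [0.27, 0.502, -0.296], 'ft_torque': [-0.016, -0.058, 0.008], 'finger_gap': 0.088}
scene [[390.09, 0.0, 317.77], [0.0, 390.09, 196.44], [0.0, 0.0, 1.0]] [-0.0182  0.      0.      0.      0.    ] [[-0.0469, -0.5614, 0.8262, 1.5206], [0.9987, -0.0081, 0.0511, 0.0575], [-0.022, 0.8275, 0.5611, 0.6745], [0.0, 0.0, 0.0, 1.0]]
top [[448.92, 0.0, 314.61], [0.0, 448.92, 196.02], [0.0, 0.0, 1.0]] [-0.1192  0.      0.      0.      0.    ] [[-0.0207, 0.9943, -0.1044, 0.4106], [-0.9995, -0.0229, -0.0201, -0.0287], [-0.0224, 0.1039, 0.9943, 1.315], [0.0, 0.0, 0.0, 1.0]]
```

View pics/top0.png

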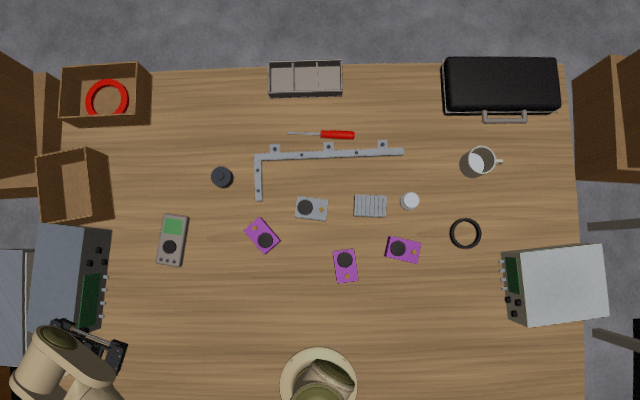

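View pics/scene0.png

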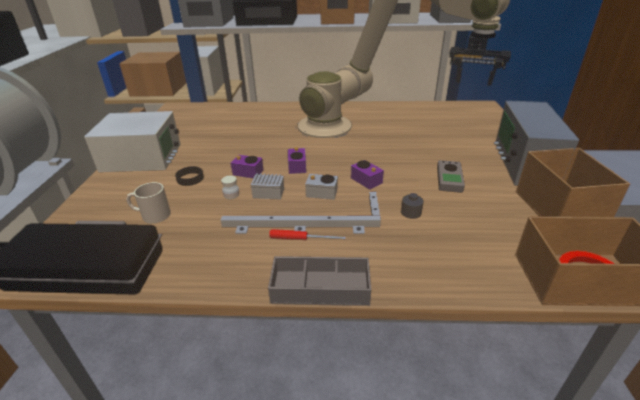

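```bash
cat > h.py <<'E'
import cv2,numpy as np
from bench import *
def ray(n,px,z,c=None):
    c=c or camera_params(n);K=np.array(c["camera_matrix"]);D=np.array(c["D"]);T=np.array(c["T"])
    u=cv2.undistortPoints(np.array(px,float).reshape(-1,1,2),K,D).reshape(-1,2)
    d=np.c_[u[:,0],-u[:,1],-np.ones(len(u))]@T[:3,:3].T
    return T[:3,3]+d*((z-T[2,3])/d[:,2])[:,None]
E
python3 - <<'E'
import cv2
p=cv2.imread("pics/top0.png")
cv2.imwrite("pics/c0.png",cv2.resize(p[130:290,220:440],None,fx=3.6,fy=3.6,interpolation=cv2.INTER_CUBIC))
E
```

```text
(no output)
```

View pics/c0.png

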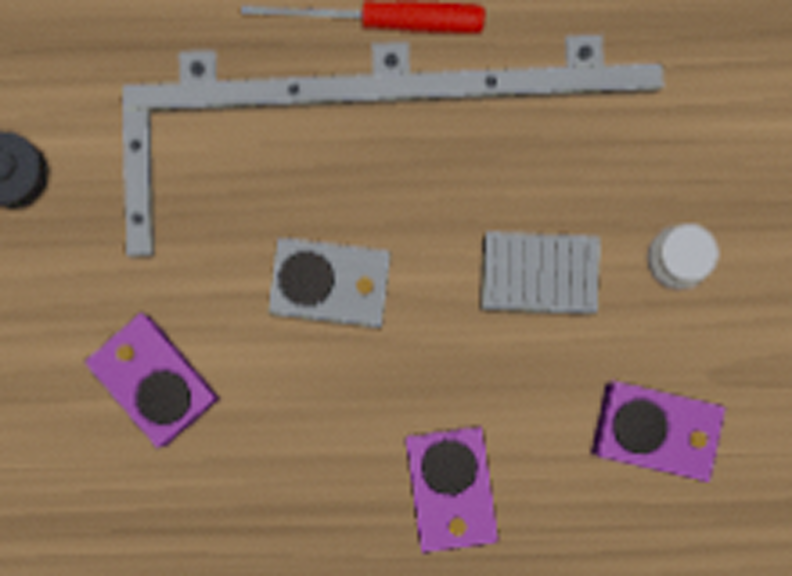

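Candidates in the top image: the grey box with cap and socket (311,208); the finned amplifier (370,206); purple look-alikes at (262,235), (346,266) and (403,249). I choose (311,208): the close crop shows bare aluminium, a black cap on the left and a brass socket on the right.

```bash
cat > meas.py <<'E'
from h import *
def meas(p,c,show=None):
    hsv=cv2.cvtColor(p,cv2.COLOR_BGR2HSV)
    m=((hsv[...,1]<60)&(hsv[...,2]>95)).astype(np.uint8)*255
    roi=np.zeros_like(m);roi[130:235,235:440]=255;m&=roi
    out={}
    cs,_=cv2.findContours(m,cv2.RETR_EXTERNAL,cv2.CHAIN_APPROX_NONE)
    for k in cs:
        if cv2.contourArea(k)<150:continue
        r=cv2.minAreaRect(k);print("rect",np.round(r[0],1),np.round(r[1],1),round(r[2],1))
        if r[1][0]>90 or r[1][1]>90:continue
        b=cv2.boxPoints(r);w=ray("top",b,0.05,c)[:,:2]
        print("  corners",np.round(w,3).tolist(),"ctr",np.round(w.mean(0),4), "sides",np.round(np.linalg.norm(w-np.roll(w,-1,0),axis=1),3))
        e=[w[i]-w[i-1] for i in range(4)];e=max(e,key=np.linalg.norm)
        print("  long ang deg",np.degrees(np.arctan2(e[1],e[0])))
    return m
if __name__=="__main__":
    p=cv2.imread("pics/top0.png");c=camera_params("top")
    m=meas(p,c)
    cv2.imwrite("pics/m0.png",cv2.resize(m[130:240,220:440],None,fx=3.6,fy=3.6,interpolation=0))
    # fence face edges: rail lower edge per column, stop right edge per row (top z=.025)
    pts=[]
    for u in range(275,400):
        v=[v for v in range(143,170) if m[v,u]]
        if v:pts.append((u,max(v)+.5))
    w=ray("top",pts,0.025,c)[:,:2];ra=cv2.fitLine(w.astype(np.float32),cv2.DIST_HUBER,0,1e-4,1e-4).ravel()
    pts=[]
    for v in range(166,196):
        u=[u for u in range(248,272) if m[v,u]]
        if u:pts.append((max(u)+.5,v))
    w=ray("top",pts,0.025,c)[:,:2];st=cv2.fitLine(w.astype(np.float32),cv2.DIST_HUBER,0,1e-4,1e-4).ravel()
    print("rail",ra,"stop",st)
    A=np.c_[ra[:2],-st[:2]];t=np.linalg.solve(A,st[2:]-ra[2:]);print("corner",ra[2:]+t[0]*ra[:2])
    print("angles",np.degrees(np.arctan2(ra[1],ra[0])),np.degrees(np.arctan2(st[1],st[0])))
E
python3 meas.py
```

```text
rect [311.  207.9] [31.8 21.8] 7.1
  corners [[0.486, 0.057], [0.547, 0.048], [0.534, -0.041], [0.473, -0.032]] ctr [0.51   0.0077] sides [0.062 0.09  0.062 0.09 ]
  long ang deg -98.47248354888683
rect [370.  205.2] [31.8 21.9] 2.7
  corners [[0.486, -0.112], [0.548, -0.117], [0.541, -0.207], [0.48, -0.201]] ctr [ 0.5137 -0.1591] sides [0.062 0.09  0.062 0.09 ]
  long ang deg -94.05783888305157
rect [409.5 200.5] [17. 19.] 90.0
  corners [[0.549, -0.246], [0.548, -0.3], [0.5, -0.298], [0.501, -0.244]] ctr [ 0.5245 -0.2717] sides [0.054 0.048 0.054 0.048]
  long ang deg -91.30413554735158
rect [322.4 153.6] [ 50.8 156.8] 71.9
rail [ 0.01751401 -0.99984664  0.659666   -0.07036433] stop [ 9.9999988e-01 -4.2862544e-04  6.0279632e-01  1.5136282e-01]
corner [0.65578246 0.15134011]
angles -88.99647 -0.024558429
```

```bash
ls pics
```

```text
c0.png
m0.png
scene0.npy
scene0.png
top0.npy
top0.png
```

View pics/m0.png

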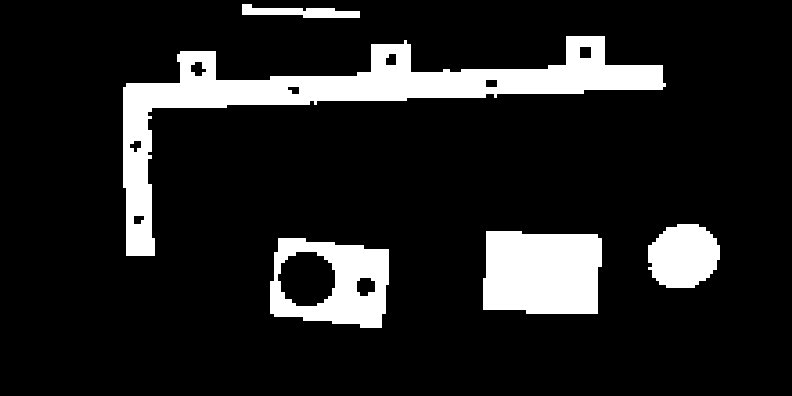

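The mask separates everything cleanly: detector at px (311,208), fence inner corner at crop px (150,108). From this the detector centre is (0.510, 0.008), turned -8.5°, and the fence corner is (0.656, 0.151), turned about +1°. Next I work out the move to behind the near long side.

```bash
cat > go.py <<'E'
import sys
from h import *
from scipy.spatial.transform import Rotation as R
s=sense();x,y,z,yaw=map(float,sys.argv[1:5])
Rt=R.from_euler("xyz",s["orientation"],degrees=True)
d=Rt.inv().apply(np.array([x,y,z])-s["eef_pos"])
R2=R.from_euler("xyz",[180,0,yaw],degrees=True)
print("t",round(s["clock"],2),"pos",np.round(s["eef_pos"],4),"ori",np.round(s["orientation"],2),"F",np.round(s["contact_force"],1),"gap",round(s["finger_gap"],4))
print("tool shift",np.round(d,4),"rotvec",np.round((Rt.inv()*R2).as_rotvec(),3))
E
python3 go.py 0.440 0.010 0.12 181
```

```text
t 0.1 pos [0.1827 0.5185 0.2382] ori [-1.7993e+02 -2.0000e-02  1.6059e+02] F [0.6 0.1 0.2] gap 0.0879
tool shift [-0.4117 -0.3939  0.1186] rotvec [-0.001 -0.    -0.356]
```

```bash
python3 -m inch '[{"tx":-0.03,"ty":-0.03,"tz":0.0,"twist":-0.03,"fingers":110},{"tx":-0.07,"ty":-0.066,"tz":0.0,"twist":-0.1,"fingers":110},{"tx":-0.11,"ty":-0.105,"tz":0.0,"twist":-0.2,"fingers":110},{"tx":-0.15,"ty":-0.144,"tz":0.0,"twist":-0.3,"fingers":110},{"tx":-0.19,"ty":-0.182,"tz":0.0,"twist":-0.356,"fingers":110},{"tx":-0.23,"ty":-0.22,"tz":0.02,"twist":-0.356,"fingers":110},{"tx":-0.27,"ty":-0.258,"tz":0.04,"twist":-0.356,"fingers":110},{"tx":-0.31,"ty":-0.297,"tz":0.06,"twist":-0.356,"fingers":110},{"tx":-0.35,"ty":-0.335,"tz":0.08,"twist":-0.356,"fingers":110},{"tx":-0.385,"ty":-0.368,"tz":0.1,"twist":-0.356,"fingers":110},{"tx":-0.405,"ty":-0.387,"tz":0.118,"twist":-0.356,"fingers":110},{"tx":-0.412,"ty":-0.394,"tz":0.118,"twist":-0.356,"fingers":110}]' 20; python3 go.py 0.440 0.010 0.018 181
python3 - <<'E'
from h import *
p,d=get_image("top");cv2.imwrite("pics/t1.png",p[100:330,180:480])
p,d=get_image("wrist");cv2.imwrite("pics/w1.png",p)
E
```

```text
clock: 1.6
eef_pos: [0.44, 0.0089, 0.1196]
orientation: [-180.0, -0.2, -179.1]
contact_force: [-0.2, -0.1, -0.7]
finger_gap: 0.0497
t 1.6 pos [0.44   0.0089 0.1196] ori [-179.98   -0.2  -179.13] F [-0.2 -0.1 -0.7] gap 0.0497
tool shift [-0.0003  0.0011  0.1016] rotvec [-0.    -0.003 -0.002]
```

View pics/w1.png

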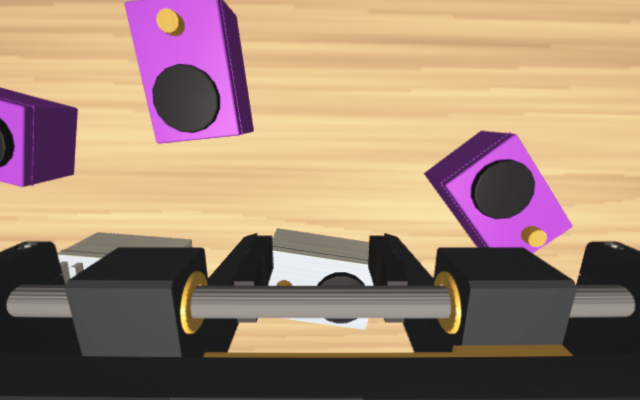

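View pics/t1.png

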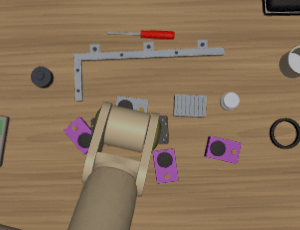

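The wrist view shows the detector's near side between the two fingers (272–385, 235), with clear bench where the fingertips will come down. The purple boxes stay off to either side. Descending.

```bash
python3 -m inch '[{"tx":0,"ty":0.001,"tz":0.03,"fingers":110},{"tx":0,"ty":0.001,"tz":0.06,"fingers":110},{"tx":0,"ty":0.001,"tz":0.085,"fingers":110},{"tx":0,"ty":0.001,"tz":0.1,"fingers":110},{"tx":0,"ty":0.001,"tz":0.1,"fingers":110}]'; python3 go.py 0.586 0.008 0.02 181
```

```text
t 1.7 pos [0.4404 0.0097 0.1209] ori [-1.7994e+02 -4.0000e-02 -1.7906e+02] F [ 0.3 -0.2  0.4] gap 0.0501
tool shift [-0.1456 -0.004   0.1008] rotvec [-0.001 -0.001 -0.001]schema error: expected keys tx, ty, tz, twist, fingers
```

All keys are required.

```bash
python3 -m inch '[{"tx":0,"ty":0,"tz":0.03,"twist":0,"fingers":110},{"tx":0,"ty":0,"tz":0.06,"twist":0,"fingers":110},{"tx":0,"ty":0,"tz":0.085,"twist":0,"fingers":110},{"tx":0,"ty":0,"tz":0.1,"twist":0,"fingers":110},{"tx":0,"ty":0,"tz":0.1,"twist":0,"fingers":110}]'; python3 go.py 0.586 0.008 0.02 181
```

```text
clock: 2.33
eef_pos: [0.4399, 0.0107, 0.0211]
orientation: [-180.0, -0.1, -179.0]
contact_force: [0.2, -0.4, 0.2]
finger_gap: 0.0502
t 2.33 pos [0.4399 0.0107 0.0211] ori [-1.7996e+02 -9.0000e-02 -1.7898e+02] F [ 0.2 -0.4  0.2] gap 0.0502
tool shift [-0.1461 -0.0053  0.0008] rotvec [-0.001 -0.002  0.   ]
```

```bash
python3 -m inch '[{"tx":-0.012,"ty":0,"tz":0,"twist":0,"fingers":110},{"tx":-0.022,"ty":0,"tz":0,"twist":0,"fingers":110},{"tx":-0.03,"ty":0,"tz":0,"twist":0,"fingers":110},{"tx":-0.038,"ty":0,"tz":0,"twist":0,"fingers":110},{"tx":-0.046,"ty":0,"tz":0,"twist":0,"fingers":110},{"tx":-0.054,"ty":0,"tz":0,"twist":0,"fingers":110},{"tx":-0.062,"ty":0,"tz":0,"twist":0,"fingers":110},{"tx":-0.07,"ty":0,"tz":0,"twist":0,"fingers":110},{"tx":-0.078,"ty":0,"tz":0,"twist":0,"fingers":110},{"tx":-0.086,"ty":0,"tz":0,"twist":0,"fingers":110},{"tx":-0.094,"ty":0,"tz":0,"twist":0,"fingers":110},{"tx":-0.1,"ty":0,"tz":0,"twist":0,"fingers":110}]'
python3 - <<'E'
from h import *
p,d=get_image("top");cv2.imwrite("pics/t2.png",cv2.resize(p[100:330,180:480],None,fx=2.5,fy=2.5))
p,d=get_image("scene");cv2.imwrite("pics/s2.png",cv2.resize(p[130:260,200:450],None,fx=3,fy=3))
E
```

```text
clock: 3.82
eef_pos: [0.5388, 0.0128, 0.0211]
orientation: [-180.0, -0.3, -179.0]
contact_force: [-10.1, -0.6, 8.5]
finger_gap: 0.0501
```

View pics/t2.png

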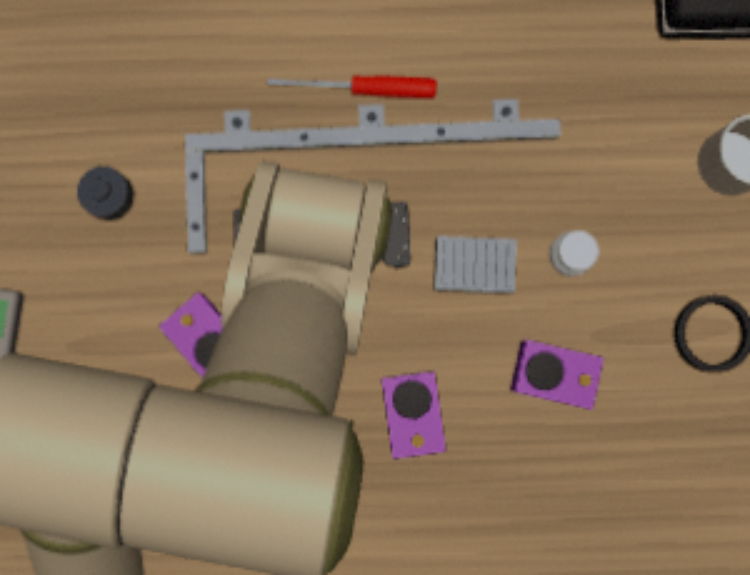

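View pics/s2.png

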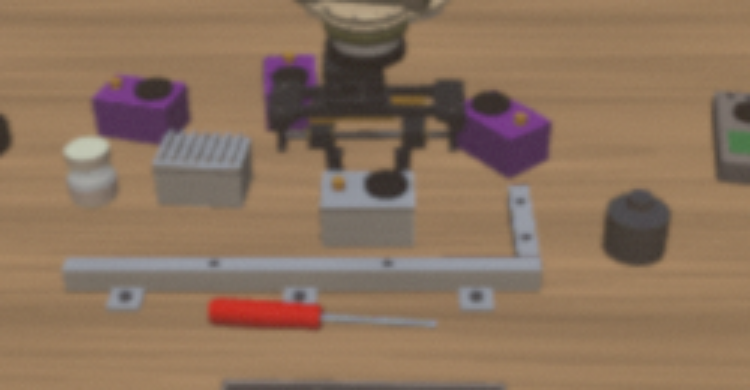

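The scene view shows the detector square to the fingers at crop (367,210), flat and sliding towards the rail. The other things are in place. I continue to the rail slowly.

```bash
python3 -m inch '[{"tx":-0.008,"ty":0,"tz":0,"twist":0,"fingers":110},{"tx":-0.015,"ty":0,"tz":0,"twist":0,"fingers":110},{"tx":-0.022,"ty":0,"tz":0,"twist":0,"fingers":110},{"tx":-0.028,"ty":0,"tz":0,"twist":0,"fingers":110},{"tx":-0.033,"ty":0,"tz":0,"twist":0,"fingers":110},{"tx":-0.037,"ty":0,"tz":0,"twist":0,"fingers":110},{"tx":-0.04,"ty":0,"tz":0,"twist":0,"fingers":110},{"tx":-0.042,"ty":0,"tz":0,"twist":0,"fingers":110}]'
python3 -m inch '[{"tx":-0.002,"ty":0,"tz":0,"twist":0,"fingers":110},{"tx":-0.003,"ty":0,"tz":0,"twist":0,"fingers":110}]'
python3 -m inch '[{"tx":-0.002,"ty":0,"tz":0,"twist":0,"fingers":110},{"tx":-0.003,"ty":0,"tz":0,"twist":0,"fingers":110}]'
```

```text
clock: 4.92
eef_pos: [0.5807, 0.0137, 0.0211]
orientation: [-180.0, -0.4, -178.9]
contact_force: [-8.2, 0.4, 5.0]
finger_gap: 0.0497
clock: 5.18
eef_pos: [0.5829, 0.0139, 0.0211]
orientation: [180.0, -0.5, -178.9]
contact_force: [-6.6, -0.2, 4.5]
finger_gap: 0.0498
clock: 5.42
eef_pos: [0.585, 0.0141, 0.0212]
orientation: [180.0, -0.7, -178.9]
contact_force: [-7.0, -1.5, 3.7]
finger_gap: 0.05
```

```bash
python3 -m inch '[{"tx":-0.002,"ty":0,"tz":0,"twist":0,"fingers":110},{"tx":-0.003,"ty":0,"tz":0,"twist":0,"fingers":110}]'
python3 -m inch '[{"tx":-0.002,"ty":0,"tz":0,"twist":0,"fingers":110},{"tx":-0.003,"ty":0,"tz":0,"twist":0,"fingers":110}]'
```

```text
clock: 5.68
eef_pos: [0.5872, 0.0144, 0.0212]
orientation: [180.0, -0.9, -178.9]
contact_force: [-7.6, -0.2, 4.6]
finger_gap: 0.0501
clock: 5.92
eef_pos: [0.5874, 0.0145, 0.0212]
orientation: [180.0, -1.3, -178.9]
contact_force: [-19.4, -2.5, 11.4]
finger_gap: 0.0497
```

The force rose to 19 N at x=0.587, so the box is on the rail. I back off, rise, and look.

```bash
python3 -m inch '[{"tx":0.02,"ty":0,"tz":0,"twist":0,"fingers":110},{"tx":0.04,"ty":0,"tz":-0.01,"twist":0,"fingers":110},{"tx":0.06,"ty":0,"tz":-0.05,"twist":0,"fingers":110},{"tx":0.1,"ty":-0.03,"tz":-0.09,"twist":0,"fingers":150},{"tx":0.15,"ty":-0.06,"tz":-0.11,"twist":0,"fingers":200},{"tx":0.2,"ty":-0.1,"tz":-0.11,"twist":0,"fingers":200},{"tx":0.22,"ty":-0.12,"tz":-0.11,"twist":0,"fingers":200}]'
python3 - <<'E'
from h import *
from meas import meas
print(np.round(sense()["joints"],1))
p,d=get_image("top");cv2.imwrite("pics/t3.png",cv2.resize(p[100:330,180:480],None,fx=2.5,fy=2.5));cv2.imwrite("pics/t3f.png",p)
meas(p,camera_params("top"))
E
```

```text
clock: 6.8
eef_pos: [0.3709, -0.1108, 0.1369]
orientation: [-180.0, -1.2, -179.0]
contact_force: [0.3, -0.7, 0.6]
finger_gap: 0.0192
[ -33.8   13.3  107.    -0.8   60.7 -124.4]
rect [370.  205.2] [31.8 22. ] 2.9
  corners [[0.486, -0.112], [0.548, -0.117], [0.541, -0.207], [0.479, -0.201]] ctr [ 0.5137 -0.1591] sides [0.062 0.09  0.062 0.09 ]
  long ang deg -94.19466235205032
rect [409.5 200.5] [17. 19.] 90.0
  corners [[0.549, -0.246], [0.548, -0.3], [0.5, -0.298], [0.501, -0.244]] ctr [ 0.5245 -0.2717] sides [0.054 0.048 0.054 0.048]
  long ang deg -91.30413554735158
rect [322.4 153.6] [ 50.5 156.8] 72.1
```

View pics/t3.png

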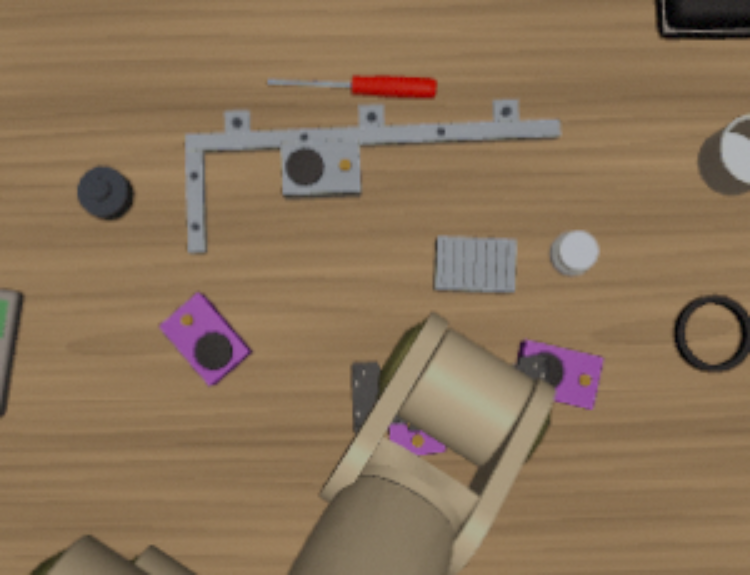

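The detector is flat against the rail: it spans crop (282–361, 140–196), about 33 mm of... px offset from the stop. The amplifier, jar and purple boxes haven't moved. Next is the end push along the rail; I'll measure the end positions.

```bash
python3 - <<'E'
from h import *
print(np.round(ray("top",[[180+360.5/2.5,166],[180+283/2.5,166.5],[311,178]],0.05),4))
E
python3 go.py 0.624 -0.085 0.12 91
```

```text
[[ 0.6289 -0.0323  0.05  ]
 [ 0.6297  0.0563  0.05  ]
 [ 0.5952  0.006   0.05  ]]
t 6.85 pos [ 0.37   -0.1121  0.1367] ori [-179.97   -1.28 -179.02] F [1.6 0.3 0.2] gap 0.0187
tool shift [-0.2548  0.0228  0.011 ] rotvec [-0.018 -0.017  1.57 ]
```

```bash
python3 -m inch '[{"tx":-0.02,"ty":0.0,"tz":0,"twist":0.16,"fingers":200},{"tx":-0.045,"ty":0.005,"tz":0,"twist":0.32,"fingers":200},{"tx":-0.07,"ty":0.01,"tz":0,"twist":0.48,"fingers":200},{"tx":-0.095,"ty":0.014,"tz":0,"twist":0.64,"fingers":200},{"tx":-0.12,"ty":0.018,"tz":0,"twist":0.8,"fingers":200},{"tx":-0.145,"ty":0.022,"tz":0,"twist":0.96,"fingers":200},{"tx":-0.17,"ty":0.026,"tz":0,"twist":1.12,"fingers":200},{"tx":-0.195,"ty":0.03,"tz":0,"twist":1.28,"fingers":200},{"tx":-0.22,"ty":0.034,"tz":0,"twist":1.43,"fingers":200},{"tx":-0.245,"ty":0.037,"tz":0,"twist":1.57,"fingers":200},{"tx":-0.254,"ty":0.037,"tz":0,"twist":1.57,"fingers":200},{"tx":-0.254,"ty":0.037,"tz":0,"twist":1.57,"fingers":200}]'
python3 go.py 0.626 -0.072 0.02 91
```

```text
clock: 8.35
eef_pos: [0.6233, -0.0707, 0.1308]
orientation: [-178.7, 0.0, 91.2]
contact_force: [-0.7, -1.1, -0.9]
finger_gap: 0.0187
t 8.35 pos [ 0.6233 -0.0707  0.1308] ori [-1.7871e+02  3.0000e-02  9.1190e+01] F [-0.7 -1.1 -0.9] gap 0.0187
tool shift [-0.0013  0.0052  0.1107] rotvec [-0.023  0.001  0.003]
```

```bash
python3 -m inch '[{"tx":0,"ty":0.002,"tz":0.03,"twist":0,"fingers":200},{"tx":0,"ty":0.004,"tz":0.06,"twist":0,"fingers":200},{"tx":-0.001,"ty":0.005,"tz":0.09,"twist":0,"fingers":200},{"tx":-0.001,"ty":0.005,"tz":0.108,"twist":0,"fingers":200},{"tx":-0.001,"ty":0.005,"tz":0.11,"twist":0,"fingers":200}]'
python3 go.py 0.624 0.05 0.02 91
python3 - <<'E'
from h import *
p,d=get_image("scene");cv2.imwrite("pics/s4.png",cv2.resize(p[130:260,200:450],None,fx=3,fy=3))
E
```

```text
clock: 8.98
eef_pos: [0.6252, -0.0717, 0.0202]
orientation: [-178.6, -0.0, 91.2]
contact_force: [-0.8, 0.7, -0.3]
finger_gap: 0.0191
t 8.97 pos [ 0.6252 -0.0717  0.0202] ori [-1.7861e+02 -1.0000e-02  9.1220e+01] F [-0.8  0.7 -0.3] gap 0.0191
tool shift [1.217e-01 1.400e-03 1.000e-04] rotvec [-0.024 -0.     0.004]
```

View pics/s4.png

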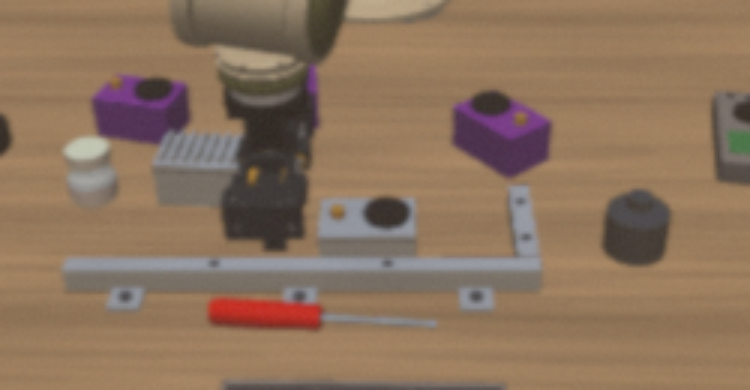

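The fingers stand at crop (275,240), right of the detector's socket end and clear of the rail. There's no contact force. I push along the rail.

```bash
python3 -m inch '[{"tx":0.012,"ty":0,"tz":0,"twist":0,"fingers":200},{"tx":0.022,"ty":0,"tz":0,"twist":0,"fingers":200},{"tx":0.03,"ty":0,"tz":0,"twist":0,"fingers":200},{"tx":0.038,"ty":0,"tz":0,"twist":0,"fingers":200},{"tx":0.046,"ty":0,"tz":0,"twist":0,"fingers":200},{"tx":0.054,"ty":0,"tz":0,"twist":0,"fingers":200},{"tx":0.062,"ty":0,"tz":0,"twist":0,"fingers":200},{"tx":0.07,"ty":0,"tz":0,"twist":0,"fingers":200},{"tx":0.078,"ty":0,"tz":0,"twist":0,"fingers":200},{"tx":0.086,"ty":0,"tz":0,"twist":0,"fingers":200},{"tx":0.092,"ty":0,"tz":0,"twist":0,"fingers":200},{"tx":0.096,"ty":0,"tz":0,"twist":0,"fingers":200}]'
python3 -m inch '[{"tx":0.006,"ty":0,"tz":0,"twist":0,"fingers":200},{"tx":0.011,"ty":0,"tz":0,"twist":0,"fingers":200},{"tx":0.015,"ty":0,"tz":0,"twist":0,"fingers":200},{"tx":0.018,"ty":0,"tz":0,"twist":0,"fingers":200}]'
python3 - <<'E'
from h import *
p,d=get_image("scene");cv2.imwrite("pics/s5.png",cv2.resize(p[130:260,200:450],None,fx=3,fy=3))
E
```

```text
clock: 10.52
eef_pos: [0.6241, 0.0238, 0.0214]
orientation: [-178.8, 0.1, 91.2]
contact_force: [-0.2, -6.9, 2.1]
finger_gap: 0.0191
clock: 11.02
eef_pos: [0.6237, 0.0419, 0.0214]
orientation: [-178.8, 0.1, 91.2]
contact_force: [-0.1, -4.9, -0.8]
finger_gap: 0.0193
```

View pics/s5.png

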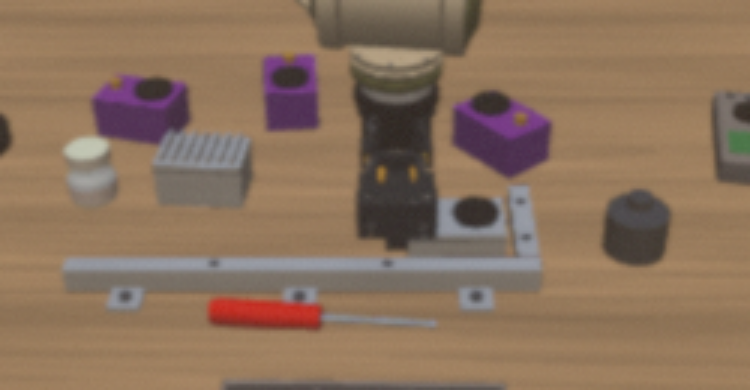

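The detector is nearly at the stop, with its left end at crop (505,230) and the stop at (512,230). I continue in small steps, watching the force.

```bash
python3 -m inch '[{"tx":0.003,"ty":0,"tz":0,"twist":0,"fingers":200},{"tx":0.005,"ty":0,"tz":0,"twist":0,"fingers":200}]'
python3 -m inch '[{"tx":0.002,"ty":0,"tz":0,"twist":0,"fingers":200},{"tx":0.003,"ty":0,"tz":0,"twist":0,"fingers":200}]'
python3 -m inch '[{"tx":0.002,"ty":0,"tz":0,"twist":0,"fingers":200},{"tx":0.002,"ty":0,"tz":0,"twist":0,"fingers":200}]'
```

```text
clock: 11.32
eef_pos: [0.6237, 0.0474, 0.0215]
orientation: [-178.8, 0.1, 91.2]
contact_force: [0.1, -4.1, 0.5]
finger_gap: 0.0188
clock: 11.58
eef_pos: [0.6236, 0.0505, 0.0214]
orientation: [-178.8, 0.1, 91.3]
contact_force: [-0.5, -4.9, 0.4]
finger_gap: 0.0192
clock: 11.82
eef_pos: [0.6235, 0.0528, 0.0215]
orientation: [-178.8, 0.1, 91.3]
contact_force: [-0.1, -2.9, 0.9]
finger_gap: 0.0192
```

```bash
python3 -m inch '[{"tx":0.002,"ty":0,"tz":0,"twist":0,"fingers":200},{"tx":0.002,"ty":0,"tz":0,"twist":0,"fingers":200}]'
python3 -m inch '[{"tx":0.001,"ty":0,"tz":0,"twist":0,"fingers":200},{"tx":0.002,"ty":0,"tz":0,"twist":0,"fingers":200}]'
```

```text
clock: 12.08
eef_pos: [0.6234, 0.0533, 0.0215]
orientation: [-178.8, 0.3, 91.2]
contact_force: [-1.9, -12.9, 0.8]
finger_gap: 0.0189
clock: 12.32
eef_pos: [0.6233, 0.0534, 0.0217]
orientation: [-178.7, 0.4, 91.2]
contact_force: [-2.1, -16.8, 2.4]
finger_gap: 0.0193
```

The stop is reached: the force rose to 17 N with no more travel. Back off, rise, and check from above.

```bash
python3 -m inch '[{"tx":-0.02,"ty":0,"tz":0,"twist":0,"fingers":200},{"tx":-0.04,"ty":0,"tz":-0.01,"twist":0,"fingers":200},{"tx":-0.06,"ty":0,"tz":-0.05,"twist":0,"fingers":200},{"tx":-0.08,"ty":-0.03,"tz":-0.09,"twist":0,"fingers":200},{"tx":-0.1,"ty":-0.08,"tz":-0.11,"twist":0,"fingers":200},{"tx":-0.12,"ty":-0.13,"tz":-0.11,"twist":0,"fingers":200},{"tx":-0.14,"ty":-0.18,"tz":-0.11,"twist":0,"fingers":200},{"tx":-0.15,"ty":-0.22,"tz":-0.11,"twist":0,"fingers":200},{"tx":-0.15,"ty":-0.22,"tz":-0.11,"twist":0,"fingers":200}]'
python3 - <<'E'
from h import *
p,d=get_image("top");cv2.imwrite("pics/t6.png",cv2.resize(p[130:240,220:400],None,fx=4.4,fy=4.4,interpolation=cv2.INTER_CUBIC));cv2.imwrite("pics/t6f.png",p)
p,d=get_image("scene");cv2.imwrite("pics/s6.png",cv2.resize(p[170:250,300:420],None,fx=6,fy=6,interpolation=cv2.INTER_CUBIC))
E
```

```text
clock: 13.45
eef_pos: [0.4073, -0.1011, 0.1385]
orientation: [-178.8, 0.4, 91.0]
contact_force: [0.8, -0.1, 0.8]
finger_gap: 0.0187
```

View pics/t6.png

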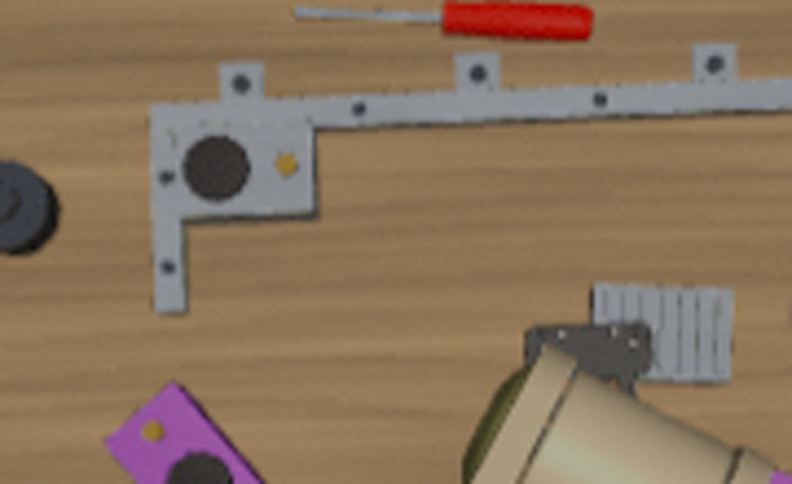

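View pics/s6.png

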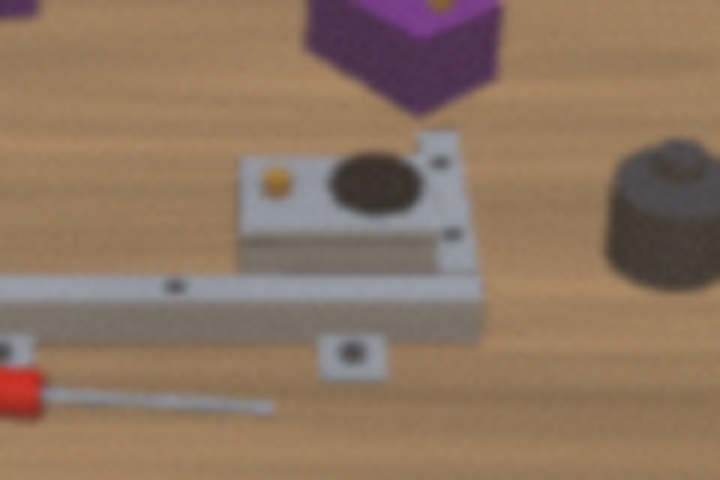

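The top view shows the box in the corner, with its cap at crop (217,168), socket at (286,164) and no bench visible at either face. A numeric check follows.

```bash
python3 - <<'E'
from h import *
p=cv2.imread("pics/t6f.png");c=camera_params("top")
hsv=cv2.cvtColor(p,cv2.COLOR_BGR2HSV);m=((hsv[...,1]<60)&(hsv[...,2]>95))
f=[(u,max(v for v in range(160,190) if m[v,u])+.5) for u in range(265,289)]
r=[(max(u for u in range(275,300) if m[v,u])+.5,v) for v in range(162,176)]
L=lambda q,z:cv2.fitLine(ray("top",q,z,c)[:,:2].astype(np.float32),cv2.DIST_HUBER,0,1e-4,1e-4).ravel()
a=np.radians(1.0);R=np.array([[np.cos(a),-np.sin(a)],[np.sin(a),np.cos(a)]]);o=np.array([.6558,.1513])
for n,q in(("front",f),("right",r)):
    l=L(q,.05);print(n,np.degrees(np.arctan2(l[1],l[0])),"in fence mm",1e3*(R.T@(l[2:]-o)))
h,s_=hsv,0
dark=(hsv[...,2]<80).astype(np.uint8);dark[:,:250]=0;dark[:158]=0;dark[180:]=0;dark[:,282:]=0
dark=cv2.morphologyEx(dark,cv2.MORPH_OPEN,np.ones((5,5)))
M=cv2.moments(dark);cap=[M["m10"]/M["m00"],M["m01"]/M["m00"]]
b=((hsv[...,1]>110)&(hsv[...,2]>90)).astype(np.uint8);b[:,:281]=0;b[:,288:]=0;b[:164]=0;b[171:]=0
M=cv2.moments(b);so=[M["m10"]/M["m00"],M["m01"]/M["m00"]]
w=np.r_[ray("top",[cap],.058,c),ray("top",[so],.06,c)][:,:2];d=w[0]-w[1]
print(cap,so,w,np.degrees(np.arctan2(d[1],d[0])),((w-o)@R*1e3).round(1))
from meas import meas
meas(p,c)
E
```

```text
front 88.58421 in fence mm [-60.41183775 -45.69912247]
right -0.8198554 in fence mm [-32.07305122 -86.68052807]
[268.75, 167.6890243902439] [284.57142857142856, 167.0] [[0.62664865 0.12550603]
 [0.62712457 0.08015037]] 90.60118397537929 [[-29.6 -25.3]
 [-29.9 -70.6]]
rect [370.5 205. ] [22. 31.] 90.0
  corners [[0.547, -0.118], [0.545, -0.206], [0.482, -0.203], [0.484, -0.116]] ctr [ 0.5144 -0.1606] sides [0.088 0.062 0.087 0.062]
  long ang deg -91.3171012352759
rect [409.5 200.5] [17. 19.] 90.0
  corners [[0.549, -0.246], [0.548, -0.3], [0.5, -0.298], [0.501, -0.244]] ctr [ 0.5245 -0.2717] sides [0.054 0.048 0.054 0.048]
  long ang deg -91.30413554735158
rect [322.4 153.6] [ 50.8 156.8] 71.9
```

```bash
python3 -c "
from bench import *
s=sense();print(s['clock'],s['contact_force']);print(hand_in())"
```

```text
13.55 [ 0.07211492 -0.10681967 -0.15145659]
the job is handed in; nothing more can be done
None
```

I slid the detector into the inner corner of the fence and handed the job in at 13.6 s; no verdict was reported. I pushed it square onto the long rail with two fingertips on its near side. Then I turned the hand 90° and pushed its socket end along the rail until it met the stop. Contact force rose to about 19 N at the rail and 17 N at the stop.

**Position:** The last top view puts the detector's near long side 60.4 mm from the rail face, where 60 is ideal. Its angle to the fence is between 0.4° and 1.8°, depending on which edge or lid feature I use; the limit is about 3.4°.

**Disagreement:** The right end measured 86.7 mm from the stop face, where 90 is ideal. That can't be true of a 90 mm box, so I take it as pixel and calibration error of 2–3 mm. The push force stopping dead at the stop, and both camera views, agree that it is touching.

**Released and flat:** The gripper was well clear, with about zero force. The detector looked flat on the bench in every view.

**Bystanders:** The jar measured exactly where it started. The amplifier's centre read within 2 mm of its start, but the gripper partly hid it in the last picture; the clear view just before the end push showed no change. The other things in the pictures I took looked unmoved. I did not re-measure the pot, screwdriver, multimeter, tape or mug.

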